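Sleeve a brake caliper and hold the setting blade between its pads

TASK

Get the small brake caliper ready for its bolts to be tightened: first slide the tall steel sleeve over the upright guide pin until it sits fully down on the base, and let go of it. Then take the setting blade out of its rack by the handle and slide it, upright, down between the two sprung pads until it drags snugly between both and its tip is about half-way down the pads. Finish while still holding the blade by its handle, still, at that depth.

Things in the scene. Friction and masses are not known exactly. Their poses are not given: they have to be found in the camera images.
- caliper: The caliper unit, fixed to the bench: flat aluminium base plate 100 (its x) x 200 (its y) x 12 mm thick, origin at the centre of the plate's underside, z up. At y = +60 mm stands the steel guide pin; at y = -50 mm the pair of pads, backed by two dark steel cheeks (each 66 mm along y, outer faces at x = +-31 mm, tops 52 mm above the bench).
- pin_foot (a point): Point on the guide pin's axis at the top face of the base plate (12 mm above the bench), axes as the caliper's. The pin is 21 mm in diameter and rises 58 mm above this point, its top 8 mm tapered to a rounded end.
- pad_gap (a point): Midway between the pads, mid-width, level with the top edge of their flat faces (54 mm above the bench); axes as the caliper's. The pads face each other along x, 1 mm apart at rest; the flat faces are 40 mm wide (y) and reach 36 mm down (half-way: z = -18 mm; base plate 42 mm down). Above, each has a lip leaning out 35 degrees, 11.5 mm high: a funnel 17 mm wide at the mouth.
- pad_near: Sprung steel pad on the caliper's -x side (40 mm wide, 36 mm tall, 8 mm thick). A spring pushes it towards the other pad: 2.4 N at rest, 0.8 N more for each mm it is pushed back, at most 8 mm. Origin on the bench plane below the gap.
- pad_far: The same sprung pad, mirrored, on the caliper's +x side.
- sleeve: The tall steel sleeve, loose and standing on the bench: outside diameter 36 mm, bore 25 mm, 40 mm tall, 0.1 kg. Origin at the centre of its underside, z along its axis. (The flat wide steel collar, 54 mm across and 16 mm tall, is another part and is not used.)
- rack: Black plastic block, fixed to the bench, 70 (x) x 80 (y) x 66 mm tall, origin at the centre of its underside. A through slot 10 (x) x 30 mm (y) in its centre holds the setting blade.
- blade: The setting blade, loose, 0.1 kg, upright in the rack's slot, handle shoulder on the rack. Origin at the middle of its tip (bottom end), z up to the handle. Steel blade 6 mm thick (x), 24 mm wide (y), z = 0 to 60 mm, rounded tip; grey plastic block handle 14 (x) x 30 (y) mm, z = 60 to 100 mm. Between the pads its thickness goes across the gap (its y along caliper y, either way round).
Things that resemble listed ones, but are neither listed nor needed, are in the scene too. Leave any orange look-alike of the blade alone.

How it is judged (in metres and radians):
On the way, in this order (a step that is already met when the one before it is completed fails the run):
1. the sleeve sits fully down over the guide pin, let go (horizontal distance between sleeve and pin_foot below 0.004 m and z of sleeve in the frame of pin_foot between -0.003 and 0.004 m and angle between sleeve's own z axis and vertical below 0.1 rad and contact force between sleeve and the fingers below 0.1 N), for 0.2 s.
2. the held blade drags between both pads, its tip about half-way down (z of blade in the frame of pad_gap between -0.03 and -0.008 m and x of blade in the frame of pad_gap between -0.004 and 0.004 m and y of blade in the frame of pad_gap between -0.01 and 0.01 m and angle between blade's own z axis and vertical below 0.12 rad and angle between the y axis of blade and the y axis of caliper, either way round below 0.2 rad and contact force between blade and pad_near above 1 N and contact force between blade and pad_far above 1 N and contact force between blade and the fingers above 2 N and linear speed of blade below 0.01 m/s), for 0.2 s.
At the end, for the whole second after the job is handed in: Sleeve on the base plate around the pin (4 mm), upright, let go. Blade held by the fingers (over 2 N), still; tip 8 to 30 mm below the top of the pads' flat faces, centred within 4 mm across and 10 mm along, tilt under 0.12 rad, along the pads within 0.2 rad; each pad presses it with over 1 N (all of step 1 and all of step 2); the arm keeps its last pose, push and grip.
It also fails if it takes over 64 s, if anything falls off the work surface, if the arm or the gripper's body presses on something with over 40 N, if the wrist force passes 120 N, or if a joint passes its speed limit or range.

ROBOT

A 6-joint arm with a two-finger parallel gripper is mounted at the origin on the work surface. World frame = base frame: x ahead of the robot, y to its left, z up, the work surface at z = 0. Lengths are in m, angles in degrees, forces in N, time in s.
With the tool pointing down it reaches from about 0.375 to 0.9 m from the base axis. Payload 3.1 kg.
Tool frame: the origin (TCP) lies between the finger pads; the fingertips stand bot.tip_extent ahead of it and the grasp point (between the pads) lies 2 mm behind it (bot.tip_extent is the distance from the TCP to the fingertips, in m); z points along the fingers, y is the direction in which the jaws open and shut (so a half turn about z gives the same grasp; the last joint's range is limited). The gripper opens to 87 mm and grips with 3 to 60 N. Pads are 19 mm wide; open, the fingers measure 117 mm over their backs; the gripper's body (75 mm by 190 mm) begins 51 mm behind the grasp point.
Start: joints at [-77.722, 30.224, 82.088, -0, 67.689, -10.227], TCP at [0.239, -0.577, 0.207] pointing down, gripper open.
Joint ranges: [-176.69, 176.69], [-43.24, 126.21], [12.49, 139.97], [-82, 262], [0, 151.66], [-163.58, 163.58]. Speed limits (degrees/s): [159.86, 159.86, 180, 180, 180, 180].

INTERFACE

Orientations are given as a 3x3 rotation matrix whose columns are the frame's x, y, z axes.
In Python, from rig import bot, imaging, recognise, masks_of, mark_of gives the robot as it stands.
- The arm moves only by the tool send_rows, never from a script. Its argument "plan" is a list that holds one entry, the list of rows, each a list of 5 numbers: the shift along the world's x, y, z normalised to -1 to 1, where 1 is 0.03 m, then the turn about the world's z normalised to -1 to 1, where 1 is 0.1 rad, then the closure, from -1 (fully open) to 1 (shut). A call has 1 to 20 rows; each row shifts and turns the commanded pose from where the row before left it; what a row does not reach is not made up. A row lasts 1/10 s, in which the tool goes at most 50 mm and 8.59 degrees, less where a joint would pass 70% of its speed; a pose out of reach is approached as far as the arm can. A call with a number of a shift or a turn outside -1 to 1 is refused whole. A call with a gripper value outside its range is refused whole. The fingers move at their own pace and stop on an object; the grip force is fixed at half the most. Time passes only in rows, so rows that do not move let the fingers close. It gives the time, the measured TCP pose, the force and the opening at its end, in the units of the state.
- bot.read_state(): the state, without advancing time (a new reading comes with each control period).
- imaging.capture(name): name is "scene" or "top" or "wrist"; returns a dict with "img" (384x512x3 uint8, blue, green, red), "mtx" (3x3 intrinsics, pixels), "pose" (4x4, takes a point from camera to world coordinates); the wrist camera has in their place "T_tool_cam" (4x4, takes a point from camera to tool coordinates, whose origin is the TCP and whose axes are the flange's). Camera axes: x right, y down, z forward; pixel columns grow to the right and rows downward; lengths in m; the calibration is good to about 2 mm. A picture is of the moment at which its call begins: read the wrist's pose just before it. There is no depth.
- bot.hand_in(): hands the job in, once; it reports no verdict.
Trained networks look in the newest picture that a camera, given by its name, has taken for a name from the list of things; names that differ only in an ending like _2 or _b are one class to them, and where a whole thing is asked for, a point or a joint stands for the part that bears it (a point fixed in the world has none). Each returns a list of dicts, best first, with "conf" (0 to 1); they miss things now and then, are a little off and sometimes report something else, mostly with a low value. They report only what shows in the picture. A call takes as long as a camera call. They do not tell look-alikes from the thing itself.
- recognise(camera, target): "at" ([x, y, z] in m, in world coordinates, good to about 4 mm: the middle of the surface that is visible of it).
- masks_of(camera, target): "region" (384x512 bool, what is visible of it).
- mark_of(camera, target): "at" ([x, y, z] in m, in world coordinates, good to about 4 mm: a listed point, or the origin of a listed thing).
The state is a dict: "time_s": time; "joint_positions": joint angles; "qvel": joint speeds; "tau": joint torques, N m; "position": TCP position; "tcp_rot": TCP orientation; "force": force on the tool from outside, world axes, zero at the start; "moment": the same for the moment, N m; "opening": opening from 0.0 (shut) to 1.0 (fully open).
Only numpy, scipy, OpenCV 4.12 (cv2) and the standard library are available. Lean on these libraries where they do the work, as an engineer would, in place of code of your own. Each camera call takes 0.05 s, during which the arm holds its last target.

## Working session

There is one attempt and no reset: what is moved stays moved. The work goes in short steps, Python scripts to look and compute and a tool call to move; the robot and the scene stay as the last step left them, time stands still between calls to the robot, and variables do not carry over. Pictures are saved under pics/ and viewed, and the job is handed in when it is done.

Besides the shell and the picture viewer there is one more tool, called after "Emit:" as a command line: name --argument value ..., lists and objects as JSON in quotes. send_rows: Moves the arm, as the interface text tells. Its arguments: {"type":"object","properties":{"plan":{"type":"array"}},"required":["plan"]}

```bash
ls; mkdir -p pics; python3 - <<'E'
from rig import bot, imaging, recognise, masks_of, mark_of
import cv2, numpy as np
s=bot.read_state(); print(s['time_s'],s['position'],s['tcp_rot'],s['opening'],bot.tip_extent)
for c in ['scene','top']:
    p=imaging.capture(c); cv2.imwrite(f'pics/{c}0.png',p['img'])
    print(c,p['mtx'],p['pose'])
    for t in ['caliper','pin_foot','pad_gap','sleeve','rack','blade']:
        print(c,t,[(np.round(r['at'],4).tolist(),round(r['conf'],2)) for r in mark_of(c,t)[:4]])
E
```

```text
pics
0.0 [ 0.23910102 -0.57663291  0.20619268] [[ 9.23830937e-01  3.82800452e-01 -4.62771333e-04]
 [ 3.82800558e-01 -9.23828687e-01  2.07135748e-03]
 [ 3.65395147e-04 -2.09073325e-03 -9.99997748e-01]] 1.003600370475474 0.017
scene [[387.80720895   0.         263.03109258]
 [  0.         387.80720895 191.08204318]
 [  0.           0.           1.        ]] [[ 0.23135838  0.75600732 -0.61231221  1.05099047]
 [ 0.97284544 -0.17543964  0.15097249 -0.16918444]
 [ 0.00671247 -0.63061388 -0.7760677   0.75911394]
 [ 0.          0.          0.          1.        ]]
scene caliper [([0.5857, 0.0198, 0.0012], 0.73)]
scene pin_foot [([0.6059, 0.0752, 0.0132], 0.79)]
scene pad_gap [([0.5743, -0.0284, 0.0528], 0.96)]
scene sleeve [([0.5276, 0.2576, 0.0042], 0.6)]
scene rack [([0.5816, -0.2929, -0.0032], 0.96)]
scene blade [([0.59, -0.2997, 0.0047], 0.83), ([0.4862, -0.361, -0.0004], 0.57)]
top [[439.24922128   0.         257.31389619]
 [  0.         439.24922128 195.91186912]
 [  0.           0.           1.        ]] [[ 0.02505581 -0.99380792  0.10824983  0.43464236]
 [-0.99956964 -0.02655806 -0.01245812 -0.01390937]
 [ 0.01525588 -0.10789109 -0.99404566  0.97447952]
 [ 0.          0.          0.          1.        ]]
top caliper [([0.5877, 0.0251, 0.0025], 0.71)]
top pin_foot [([0.6048, 0.0769, 0.0139], 0.83)]
top pad_gap [([0.5741, -0.0309, 0.0517], 0.7)]
top sleeve [([0.5231, 0.2548, -0.0002], 0.78)]
top rack [([0.5847, -0.3005, -0.0015], 0.6), ([0.589, 0.0224, 0.0041], 0.49)]
top blade [([0.5848, -0.2987, 0.0064], 0.55)]
```

View pics/scene0.png

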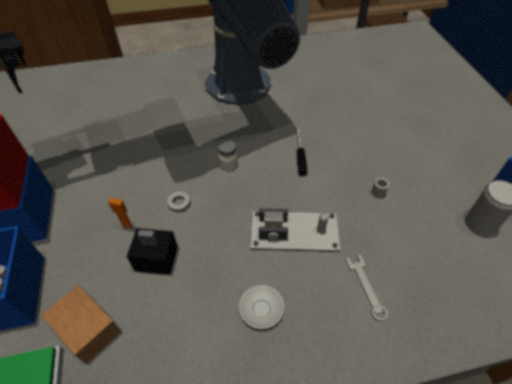

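View pics/top0.png

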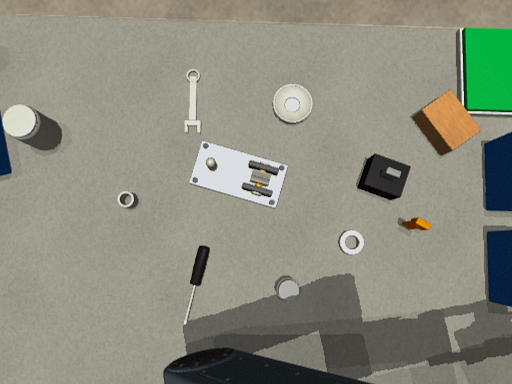

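Sleeve candidates: the tall open ring at scene (380,187)/top (127,199); the flat wide collar at scene (179,201)/top (351,242); and the closed grey can at top (288,289). The tall narrow ring fits. Blade candidates: the grey handle in the black rack at top (393,173), and the orange one at (417,224), which must be left alone. I'll check both in crops.

```bash
python3 - <<'E'
import cv2, numpy as np
t=cv2.imread('pics/top0.png'); s=cv2.imread('pics/scene0.png')
def c(i,x,y,w,h,W,H): return cv2.resize(i[y:y+h,x:x+w],(W,H),interpolation=cv2.INTER_CUBIC)
a=c(t,185,135,110,80,550,400)
b=np.hstack([c(t,107,184,40,30,266,200),c(t,350,145,55,60,184,200),c(s,360,165,40,40,200,200)])
b=b[:,:550]; b=cv2.copyMakeBorder(b,0,0,0,550-b.shape[1],0)
cv2.imwrite('pics/crop0.png',np.vstack([a,b]))
E
```

```text
(no output)
```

View pics/crop0.png

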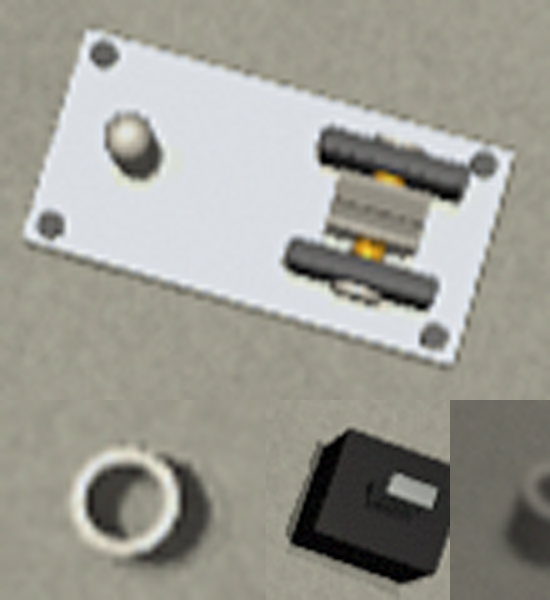

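The crop confirms the open, tall, narrow ring (the sleeve) and the grey handle on the black rack (the blade). Next I'll measure positions by pixel fits.

```bash
cat > h.py <<'E'
from rig import bot, imaging, recognise, masks_of, mark_of
import cv2, numpy as np
def ray(p,T,uv,z):
    uv=np.atleast_2d(np.asarray(uv,float)); K=p['mtx']
    d=np.c_[(uv-K[[0,1],2])/[K[0,0],K[1,1]],np.ones(len(uv))]@T[:3,:3].T
    o=T[:3,3]; return o+d*((z-o[2])/d[:,2])[:,None]
def proj(p,T,X):
    X=(np.atleast_2d(X)-T[:3,3])@T[:3,:3]; u=X@p['mtx'].T; return u[:,:2]/u[:,2:]
def wrist():
    s=bot.read_state(); p=imaging.capture('wrist')
    M=np.eye(4); M[:3,:3]=s['tcp_rot']; M[:3,3]=s['position']; return s,p,M@p['T_tool_cam']
E
python3 - <<'E'
from h import *
for c in ['top','scene']:
    p=imaging.capture(c); T=p['pose']; im=p['img']
    def rect(m,z,name):
        cs,_=cv2.findContours(m.astype(np.uint8),cv2.RETR_EXTERNAL,cv2.CHAIN_APPROX_NONE)
        k=max(cs,key=cv2.contourArea)[:,0]; w=ray(p,T,k,z)[:,:2]
        r=cv2.minAreaRect((w*1000).astype(np.float32)); print(c,name,np.round(r[0],1),np.round(r[1],1),round(r[2],1))
    lab=im.astype(int)
    for n,z in [('caliper',.012),('rack',.066),('blade',.106),('sleeve',.04)]:
        for q in masks_of(c,n)[:2]:
            m=q['region']; 
            if n=='caliper': m=cv2.morphologyEx((cv2.dilate(m.astype(np.uint8),np.ones((5,5)))>0).astype(np.uint8)*(im.min(2)>170).astype(np.uint8),cv2.MORPH_CLOSE,np.ones((9,9)))>0
            ys,xs=np.nonzero(m); print(n,round(q['conf'],2),m.sum(),xs.mean().round(1),ys.mean().round(1))
            rect(m,z,n)
E
```

```text
caliper 0.67 3524 235.6 173.7
top caliper [588.4  17.6] [198.7  98.6] 75.2
rack 0.71 1547 382.8 176.7
top rack [ 582.  -289.1] [93.9 85.3] 70.7
blade 0.72 237 417.3 223.5
top blade [ 484.2 -342.5] [54.  23.2] 85.8
blade 0.5 184 390.4 172.6
top blade [ 583.8 -291. ] [37.1 23.3] 70.7
sleeve 0.75 239 127.5 199.1
top sleeve [522.5 249.6] [34.2 42.7] 1.5
caliper 0.71 0 nan nan<stdin>:13: RuntimeWarning: Mean of empty slice.
  ret = ret.dtype.type(ret / rcount)
Traceback (most recent call last):
ValueError: max() iterable argument is empty
```

Emit:
send_rows --plan '[[[0.34, 0.98, 0, 0.33, -1], [0.34, 0.98, 0, 0.33, -1], [0.34, 0.98, 0, 0.33, -1], [0.34, 0.98, 0, 0.33, -1], [0.34, 0.98, 0, 0.33, -1], [0.34, 0.98, 0, 0.33, -1], [0.34, 0.98, 0, 0.33, -1], [0.34, 0.98, 0, 0.33, -1], [0.34, 0.98, 0, 0.33, -1], [0.34, 0.98, 0, 0.33, -1], [0.34, 0.98, 0, 0.33, -1], [0.34, 0.98, 0, 0.33, -1], [0.34, 0.98, 0, 0.33, -1], [0.34, 0.98, 0, 0.33, -1], [0.34, 0.98, 0, 0.33, -1], [0.34, 0.98, 0, 0.33, -1], [0.34, 0.98, 0, 0.33, -1], [0.34, 0.98, 0, 0.33, -1], [0.34, 0.98, 0, 0.33, -1], [0.34, 0.98, 0, 0.33, -1]]]'

```text
time_s: 3.05
position: [0.4437, 0.0119, 0.2074]
tcp_rot: [[0.494, 0.869, 0.001], [0.869, -0.494, -0.0], [0.0, 0.001, -1.0]]
force: [0.9, -1.1, -0.3]
opening: 1.0
```

Emit:
send_rows --plan '[[[0.34, 0.98, 0, 0.33, -1], [0.34, 0.98, 0, 0.33, -1], [0.34, 0.98, 0, 0.33, -1], [0.34, 0.98, 0, 0.33, -1], [0.34, 0.98, 0, 0.33, -1], [0.34, 0.98, 0, 0.33, -1], [0.34, 0.98, 0, 0.33, -1], [0.34, 0.98, 0, 0.33, -1], [0, 0, 0, 0, -1], [0, 0, 0, 0, -1]]]'

```text
time_s: 4.05
position: [0.5245, 0.2461, 0.2069]
tcp_rot: [[0.25, 0.968, -0.001], [0.968, -0.25, -0.001], [-0.001, -0.0, -1.0]]
force: [0.6, 0.1, -0.5]
opening: 0.998
```

```bash
python3 - <<'E'
from h import *
s,p,T=wrist(); print(s['time_s'],s['position'],np.degrees(np.arctan2(s['tcp_rot'][1,0],s['tcp_rot'][0,0])))
print(p['T_tool_cam'],p['mtx']); cv2.imwrite('pics/w1.png',p['img'])
print([(r['at'],r['conf']) for r in mark_of('wrist','sleeve')])
print(proj(p,T,[[.5225,.2515,.04]]))
E
```

```text
4.05 [0.5245075  0.24610174 0.2069029 ] 75.51847978784988
[[-1.39060278e-03 -9.68782620e-01 -2.47907849e-01  6.72325004e-02]
 [ 9.99998857e-01 -1.20004984e-03 -9.19752097e-04 -1.07703563e-03]
 [ 5.93538073e-04 -2.47908844e-01  9.68783181e-01 -1.77526026e-01]
 [ 0.00000000e+00  0.00000000e+00  0.00000000e+00  1.00000000e+00]] [[300.06803136   0.         257.01874324]
 [  0.         300.06803136 189.65498586]
 [  0.           0.           1.        ]]
[([0.5224, 0.2544, -0.0004], 0.81)]
[[255.42789053 168.20853289]]
```

View pics/w1.png

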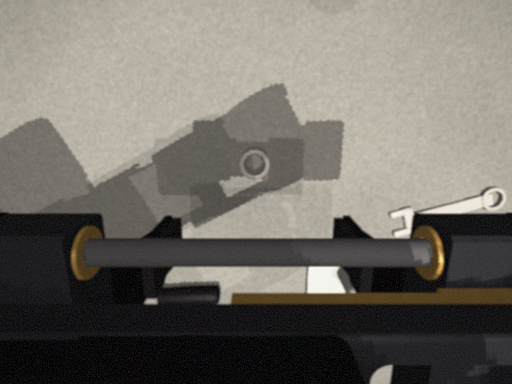

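The wrist picture shows the sleeve at (255,164), close to the predicted (255,168). I'll fit its rim.

```bash
python3 - <<'E'
from h import *
s,p,T=wrist()
im=p['img']; cv2.imwrite('pics/w1c.png',cv2.resize(im[140:190,225:285],(720,600),interpolation=cv2.INTER_CUBIC))
for q in masks_of('wrist','sleeve')[:1]:
    m=q['region'].astype(np.uint8); cs,_=cv2.findContours(m,0,1); k=max(cs,key=cv2.contourArea); print(cv2.minEnclosingCircle(k),cv2.boundingRect(k),q['conf'])
for uv in [(255,163),(255,164),(255,165)]: print(ray(p,T,uv,.04))
a=np.linspace(0,2*np.pi,200)
X=np.c_[.5225+.018*np.cos(a),.2525+.018*np.sin(a),a*0+.04]
u=proj(p,T,X);print(u.min(0),u.max(0))
E
```

```text
((254.78125, 161.0), 16.44083595275879) (240, 145, 31, 33) 0.69
[[0.52321954 0.25643881 0.04      ]]
[[0.52292123 0.25530692 0.04      ]]
[[0.52262242 0.25417312 0.04      ]]
[239.77348576 150.90316874] [270.75792645 181.51268346]
```

View pics/w1c.png

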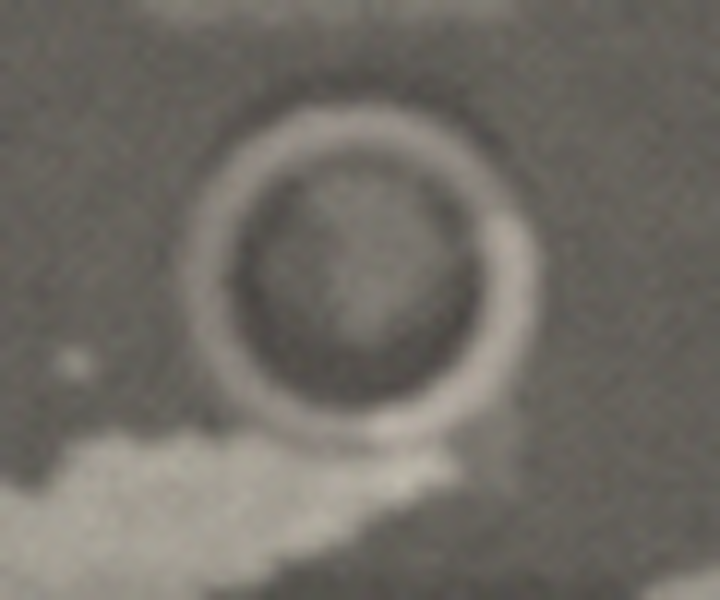

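Rim centre is (255.2,163.1), which gives (0.523, 0.256). I'll centre the sleeve by squeezing it at two yaws, 90° apart, so that it sits at the TCP exactly.

Emit:
send_rows --plan '[[[-0.05, 0.3, -0.8, 0, -1], [0, 0, -1, 0, -1], [0, 0, -1, 0, -1], [0, 0, -1, 0, -1], [0, 0, -1, 0, -1], [0, 0, -0.7, 0, -1], [0, 0, -0.35, 0, -1], [0, 0, 0, 0, -1], [0, 0, 0, 0, 0], [0, 0, 0, 0, 0.3], [0, 0, 0, 0, 1], [0, 0, 0, 0, 1], [0, 0, 0, 0, 1], [0, 0, 0, 0, 1]]]'

```text
time_s: 5.65
position: [0.5234, 0.2549, 0.0319]
tcp_rot: [[0.251, 0.968, 0.0], [0.968, -0.251, 0.0], [0.0, 0.0, -1.0]]
force: [0.2, -0.2, -0.4]
opening: 0.54
```

Emit:
send_rows --plan '[[[0, 0, 0, 0, 1], [0, 0, 0, 0, 1], [0, 0, 0, 0, 1], [0, 0, 0, 0, 1], [0, 0, 0, 0, 1]]]'

```text
time_s: 6.15
position: [0.5233, 0.2548, 0.0316]
tcp_rot: [[0.251, 0.968, -0.0], [0.968, -0.251, -0.0], [-0.0, -0.0, -1.0]]
force: [0.6, 0.4, 0.1]
opening: 0.08
```

The opening is 0.08, so the jaws closed past 36 mm. I'll look before doing anything else.

```bash
python3 - <<'E'
from h import *
ims=[]
for c in ['top','scene']:
    p=imaging.capture(c); T=p['pose']; u=proj(p,T,[[.523,.255,.03]])[0]; print(u)
    x,y=int(u[0]),int(u[1]); ims.append(cv2.resize(p['img'][max(0,y-50):y+50,max(0,x-60):x+60],(400,400)))
s,p,T=wrist(); ims=np.hstack(ims); cv2.imwrite('pics/l2.png',ims); cv2.imwrite('pics/w2.png',p['img']); print(s['opening'],s['position'])
E
```

```text
[126.71617275 199.1414794 ]
[379.23639989 185.46982968]
0.03001604793439803 [0.52339022 0.25482693 0.03163765]
```

View pics/l2.png

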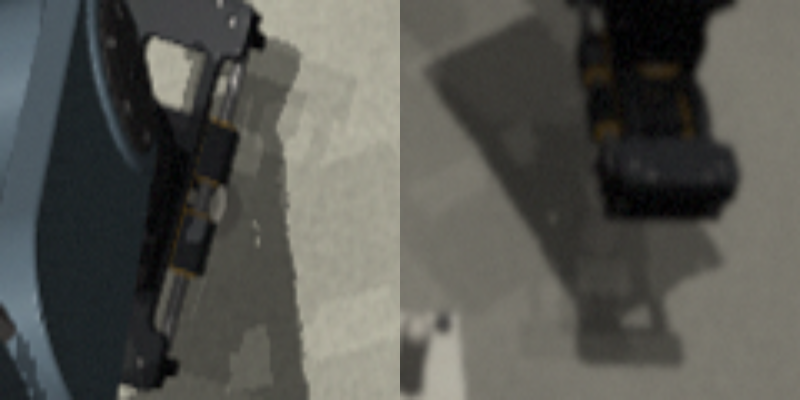

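View pics/w2.png

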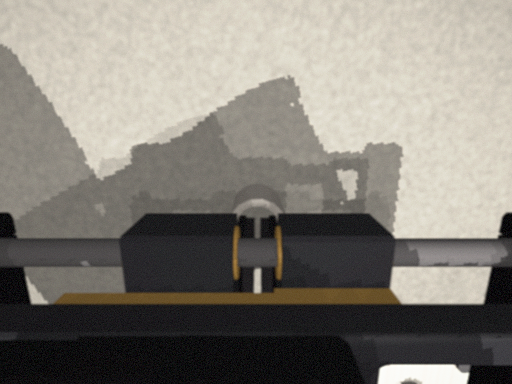

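The sleeve is still upright and was squeezed just ahead of the fingers, with its ring at about (258,205). I'll open, rise and re-measure.

Emit:
send_rows --plan '[[[0, 0, 0, 0, -1], [0, 0, 0, 0, -1], [0, 0, 0, 0, -1], [0, 0, 0, 0, -1], [0, 0, 0, 0, -1], [0, 0, 0, 0, -1], [0, 0, 0, 0, -1], [0, 0, 0, 0, -1], [0, 0, 0.5, 0, -1], [0, 0, 1, 0, -1], [0, 0, 1, 0, -1], [0, 0, 1, 0, -1], [0, 0, 0.5, 0, -1], [0, 0, 0, 0, -1], [0, 0, 0, 0, -1]]]'

```text
time_s: 7.8
position: [0.523, 0.2547, 0.1514]
tcp_rot: [[0.251, 0.968, -0.0], [0.968, -0.251, -0.0], [-0.0, -0.0, -1.0]]
force: [-0.3, 0.3, 0.8]
opening: 0.996
```

```bash
python3 - <<'E'
from h import *
s,p,T=wrist(); print(s['time_s'],s['position'],s['opening']); cv2.imwrite('pics/w3.png',p['img'])
print([(r['at'],r['conf']) for r in mark_of('wrist','sleeve')])
p=imaging.capture('top');print([(r['at'],r['conf']) for r in mark_of('top','sleeve')])
p=imaging.capture('scene');print([(r['at'],r['conf']) for r in mark_of('scene','sleeve')])
E
```

```text
7.8 [0.52300009 0.25473416 0.15141589] 0.9960997107666842
[([0.525, 0.2551, -0.0017], 0.7)]
[([0.5233, 0.2549, 0.0008], 0.8)]
[([0.5264, 0.2577, 0.0036], 0.56)]
```

View pics/w3.png

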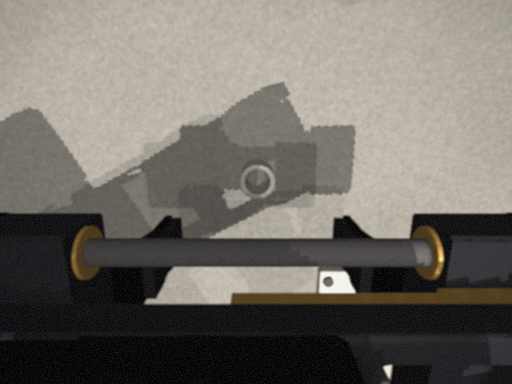

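```bash
python3 - <<'E'
from h import *
s,p,T=wrist()
I=np.eye(4); C=p['T_tool_cam']
print('tool pts',proj(p,C,[[0,0,.017],[0,0,0],[0,0,-.002],[.0095,0,.017],[.0095,0,-.02],[0,.0435,.017],[0,.0435,-.02]]).round(1).tolist())
for z in (0,.02,.04): print(z,proj(p,T,[[.523,.255,z]]).round(1))
# w2 pose
T2=T.copy(); T2[:3,3]+=np.array([.5234-.5230,0,.0316-.1514])
for z in (0,.02,.04): print('w2',z,proj(p,T2,[[.523,.255,z]]).round(1))
cv2.imwrite('pics/w3c.png',cv2.resize(p['img'][150:210,222:294],(720,600),interpolation=cv2.INTER_CUBIC))
w=cv2.imread('pics/w2.png'); cv2.imwrite('pics/w2c.png',cv2.resize(w[170:300,180:336],(720,600),interpolation=cv2.INTER_CUBIC))
E
```

```text
tool pts [[258.9, 214.4], [259.0, 223.3], [259.1, 224.4], [258.9, 201.1], [259.3, 220.0], [322.5, 214.3], [336.4, 235.8]]
0 [[258.6 174.6]]
0.02 [[258.6 178.4]]
0.04 [[258.7 182.8]]
w2 0 [[258.5 207.7]]
w2 0.02 [[258.6 217. ]]
w2 0.04 [[258.6 228.3]]
```

View pics/w3c.png

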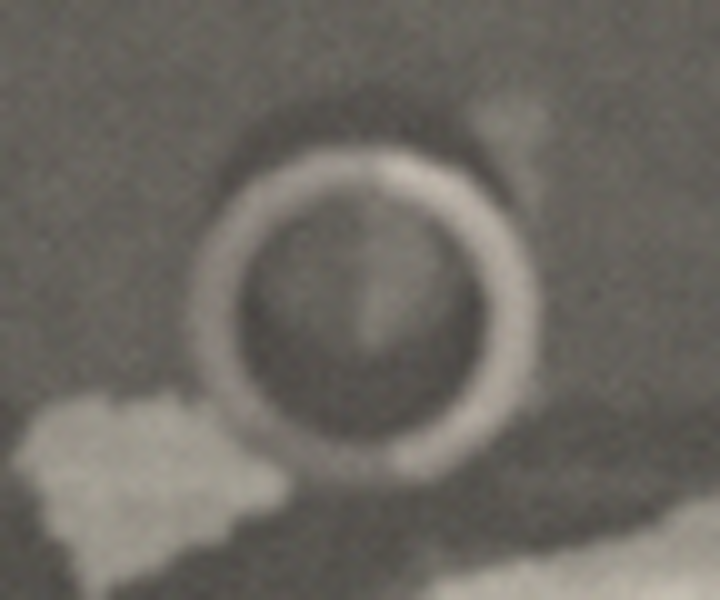

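View pics/w2c.png

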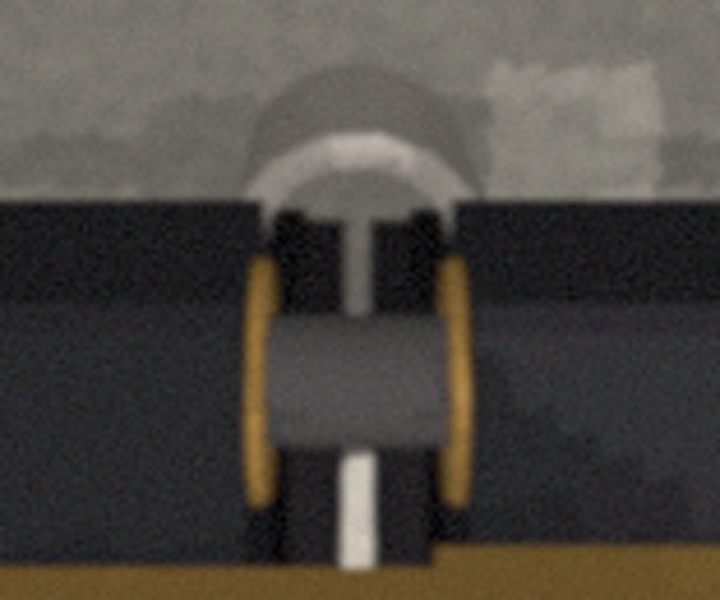

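```bash
python3 - <<'E'
from h import *
w=cv2.imread('pics/w3.png'); cv2.imwrite('pics/w3f.png',cv2.resize(w[190:310,130:390],(780,360),interpolation=cv2.INTER_CUBIC))
ims=[]
s=bot.read_state();P=s['position']
for c in ['top','scene']:
    p=imaging.capture(c); u=proj(p,p['pose'],[P])[0]
    R=s['tcp_rot']; q=proj(p,p['pose'],[P+R@np.array(v) for v in [(0,0,.017),(0,.0435,.017),(0,-.0435,.017),(0,.0435,-.02),(0,-.0435,-.02)]])
    x,y=int(u[0]),int(u[1]); im=p['img'][max(0,y-60):y+60,max(0,x-60):x+60].copy(); o=np.array([max(0,x-60),max(0,y-60)])
    h,wd=im.shape[:2]; im=cv2.resize(im,(400,400),interpolation=cv2.INTER_CUBIC)
    for k in q: cv2.circle(im,tuple(((k-o+.5)*[400/wd,400/h]).astype(int)),3,(0,0,255),1)
    ims.append(im)
cv2.imwrite('pics/l4.png',np.hstack(ims))
E
```

```text
(no output)
```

View pics/w3f.png

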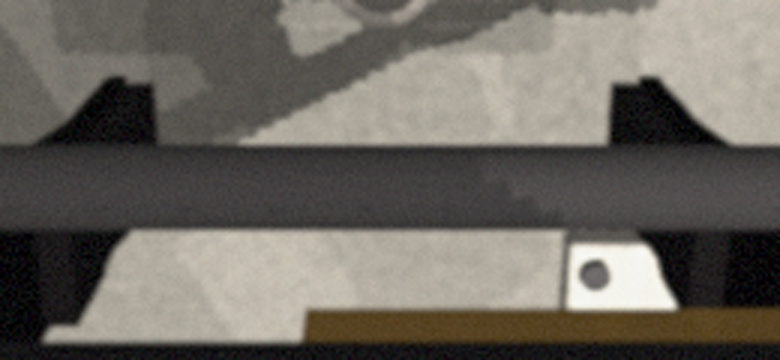

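View pics/l4.png

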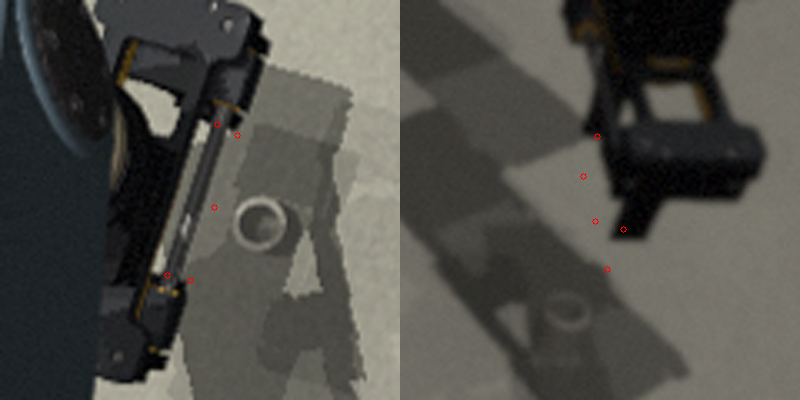

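```bash
python3 - <<'E'
from h import *
from scipy.optimize import least_squares
s,p,T=wrist()
def circ(T,x,y,z,r=.018):
    a=np.linspace(0,2*np.pi,200); u=proj(p,T,np.c_[x+r*np.cos(a),y+r*np.sin(a),0*a+z]); return np.r_[u.min(0),u.max(0)]
T1=T.copy(); T1[:3,3]+=np.array([.5245,.2461,.2069])-s['position']
print('w3 pred',circ(T,.523,.255,.04).round(1),' obs 241.0 164.5 276.2 198.3')
print('w1 pred',circ(T1,.523,.255,.04).round(1),' obs 240.4 148.7 270 177.5')
# solve with z of camera offset
f=lambda v: np.r_[circ(T+np.array([[0,0,0,0]]*2+[[0,0,0,v[2]]]+[[0]*4]),v[0],v[1],.04)-[241,164.5,276.2,198.3],circ(T1+np.array([[0,0,0,0]]*2+[[0,0,0,v[2]]]+[[0]*4]),v[0],v[1],.04)-[240.4,148.7,270,177.5]]
r=least_squares(f,[.523,.255,0]); print(r.x,r.fun.round(1))
for c in ['top','scene']:
    q=imaging.capture(c)
    for x in ((.523,.255),): 
        print(c,proj(q,q['pose'],[[*x,.04]]).round(1))
    m=masks_of(c,'sleeve')[0]['region']; ys,xs=np.nonzero(m); print(xs.min(),xs.max(),ys.min(),ys.max())
E
```

```text
w3 pred [240.  164.9 276.5 200.4]  obs 241.0 164.5 276.2 198.3
w1 pred [239.6 149.7 270.6 180.4]  obs 240.4 148.7 270 177.5
[0.5230578  0.25438218 0.01147679] [-0.1 -1.  -0.2 -0.5 -0.   0.4  0.4  1.3]
top [[125.4 198.7]]
118 137 192 207
scene [[380.2 182.8]]
372 388 178 198
```

The sizes confirm the camera, the TCP and the sleeve position. What disagrees is the fingertips. In the wrist view their ends sit near tool z ≈ -0.015, not +0.017, so the jaws closed above the rim. The scene view agrees. I'll descend further with care.

Emit:
send_rows --plan '[[[0, 0, -1, 0, -1], [0, 0, -1, 0, -1], [0, 0, -1, 0, -1], [0, 0, -1, 0, -1], [0, 0, -0.5, 0, -1], [0, 0, -0.2, 0, -1], [0, 0, 0, 0, -1], [0, 0, 0, 0, 1], [0, 0, 0, 0, 1], [0, 0, 0, 0, 1], [0, 0, 0, 0, 1], [0, 0, 0, 0, 1], [0, 0, 0, 0, 1], [0, 0, 0, 0, 1], [0, 0, 0, 0, 1], [0, 0, 0, 0, 1]]]'

```text
time_s: 10.1
position: [0.5234, 0.2548, 0.0107]
tcp_rot: [[0.251, 0.968, 0.0], [0.968, -0.251, 0.0], [0.0, -0.0, -1.0]]
force: [-0.3, 0.6, 0.2]
opening: 0.407
```

```bash
python3 - <<'E'
from h import *
s,p,T=wrist(); print(s['time_s'],s['position'],s['opening'],s['force']); cv2.imwrite('pics/w5.png',p['img'])
E
```

```text
10.1 [0.52338121 0.25482687 0.0106708 ] 0.40739499798911927 [-0.28144232  0.6448246   0.16258553]
```

View pics/w5.png

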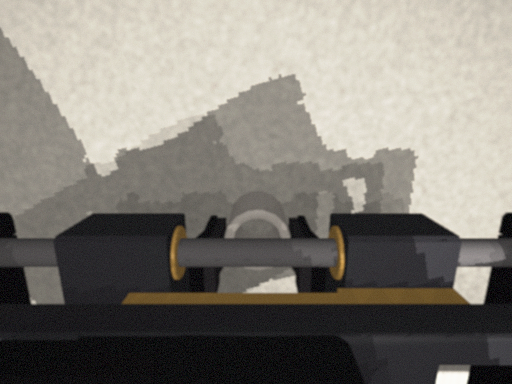

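The sleeve is gripped at opening 0.407, about 35 mm, and the ring shows between the fingers at (258,235). Now I'll centre it in the other direction: open, turn 90°, grip again.

Emit:
send_rows --plan '[[[0, 0, 0, 0, 0.2], [0, 0, 0, 0, -0.6], [0, 0, 0, 0, -1], [0, 0, 0, 0.5, -1], [0, 0, 0, 1, -1], [0, 0, 0, 1, -1], [0, 0, 0, 1, -1], [0, 0, 0, 1, -1], [0, 0, 0, 1, -1], [0, 0, 0, 1, -1], [0, 0, 0, 1, -1], [0, 0, 0, 1, -1], [0, 0, 0, 1, -1], [0, 0, 0, 1, -1], [0, 0, 0, 1, -1], [0, 0, 0, 1, -1], [0, 0, 0, 1, -1], [0, 0, 0, 1, -1], [0, 0, 0, 1, -1], [0, 0, 0, 0.2, -1]]]'

```text
time_s: 12.15
position: [0.5233, 0.2548, 0.0106]
tcp_rot: [[-0.968, 0.251, -0.0], [0.251, 0.968, -0.0], [0.0, -0.0, -1.0]]
force: [0.5, 1.2, 0.2]
opening: 1.002
```

Emit:
send_rows --plan '[[[0, 0, 0, 0, -1], [0, 0, 0, 0, 0.3], [0, 0, 0, 0, 1], [0, 0, 0, 0, 1], [0, 0, 0, 0, 1], [0, 0, 0, 0, 1], [0, 0, 0, 0, 1], [0, 0, 0, 0, 1], [0, 0, 0, 0, 1], [0, 0, 0, 0, 1]]]'

```text
time_s: 13.15
position: [0.5235, 0.2549, 0.0107]
tcp_rot: [[-0.968, 0.252, 0.0], [0.252, 0.968, 0.0], [-0.0, 0.0, -1.0]]
force: [-0.4, 0.2, 0.2]
opening: 0.407
```

Emit:
send_rows --plan '[[[0, 0, 0.4, 0, 1], [0, 0, 1, 0, 1], [0, 0, 1, 0, 1], [0, 0, 0.95, 0, 1], [0.15, -0.45, 0, -1, 1], [0.15, -0.45, 0, -1, 1], [0.15, -0.45, 0, -1, 1], [0.15, -0.45, 0, -1, 1], [0.15, -0.45, 0, -1, 1], [0.15, -0.45, 0, -1, 1], [0.15, -0.45, 0, -1, 1], [0.15, -0.45, 0, -1, 1], [0.15, -0.45, 0, -1, 1], [0.15, -0.45, 0, -1, 1], [0.15, -0.45, 0, -1, 1], [0.15, -0.45, 0, -1, 1], [0.15, -0.45, 0, -1, 1], [0.15, -0.45, 0, -1, 1], [0.15, -0.45, 0, -1, 1], [0.15, -0.45, 0, -0.75, 1]]]'

```text
time_s: 15.15
position: [0.5951, 0.0383, 0.1118]
tcp_rot: [[0.259, 0.966, -0.0], [0.966, -0.259, -0.0], [-0.0, -0.0, -1.0]]
force: [1.0, -0.5, -1.0]
opening: 0.408
```

```bash
python3 - <<'E'
from h import *
import time
s,p,T=wrist(); print(s['time_s'],s['position'],s['opening'],s['force'],s['qvel']); 
s,p,T=wrist(); print(s['position']); cv2.imwrite('pics/w6.png',p['img'])
for n in ['pin_foot','caliper','pad_gap']: print(n,[(r['at'],r['conf']) for r in mark_of('wrist',n)])
print(proj(p,T,[[.6048,.0765,.07],[.6048,.0765,.012]]))
E
```

```text
15.15 [0.59513694 0.03825632 0.11175673] 0.4081099338023833 [ 0.99915028 -0.49757159 -1.04673816] [-1.26962810e+01  2.26214592e+00 -5.18757028e+00  1.74130544e-02
  2.81244266e+00  2.92596972e+01]
[0.59661747 0.03599338 0.11188809]
pin_foot [([0.6048, 0.0741, 0.0115], 0.66)]
caliper [([0.5858, 0.018, 0.0071], 0.96)]
pad_gap [([0.5763, -0.0307, 0.0508], 0.87)]
[[254.86216702 149.55491866]
 [255.1977007  141.98371075]]
```

View pics/w6.png

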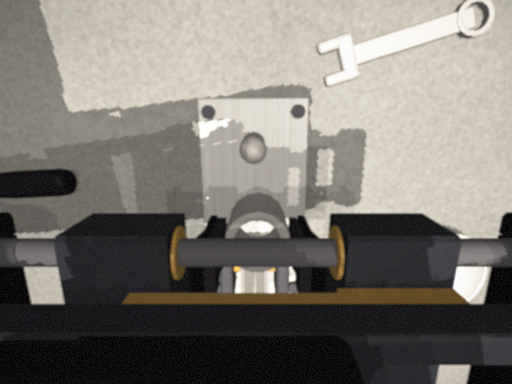

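The pin shows at (253,148), and the plate's end corners at about (200,99) and (308,97). I'll retake this with the arm still and fit it.

```bash
python3 - <<'E'
from h import *
s,p,T=wrist(); print(s['position'],np.abs(s['qvel']).max())
o=(220,85); im=p['img'][85:175,190:310]; cv2.imwrite('pics/w7c.png',cv2.resize(im,(800,600),interpolation=cv2.INTER_CUBIC))
np.savez('w7.npz',T=T,K=p['mtx'],img=p['img'])
E
```

```text
[0.59474486 0.03932448 0.11135079] 0.5889572794310612
```

View pics/w7c.png

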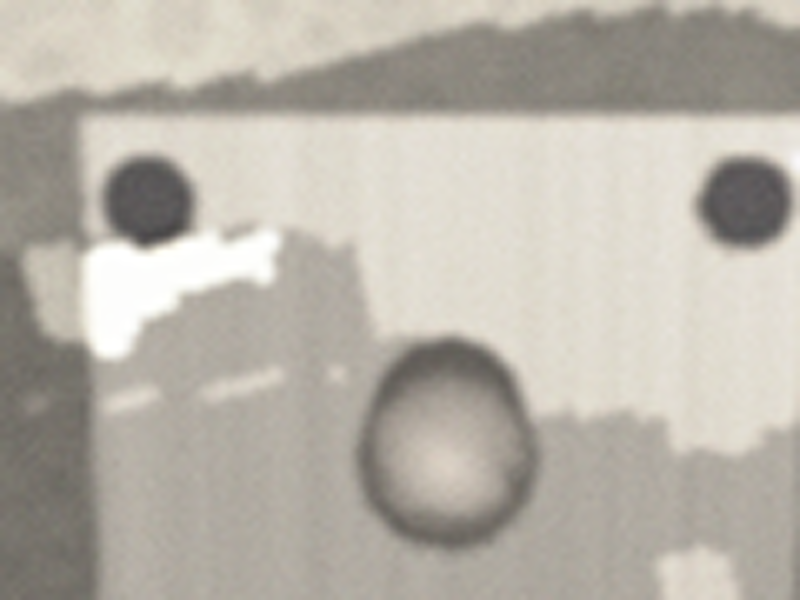

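```bash
python3 - <<'E'
from h import *
from scipy.optimize import least_squares
d=np.load('w7.npz'); p={'mtx':d['K']}; T=d['T']
a=np.linspace(0,2*np.pi,180)
def sil(x,y):
    P=[]
    for z,r in [(.012,.0105),(.03,.0105),(.062,.0105)]: P.append(np.c_[x+r*np.cos(a),y+r*np.sin(a),0*a+z])
    u=proj(p,T,np.vstack(P)); return np.r_[u.min(0),u.max(0)]
r=least_squares(lambda v:sil(*v)-[243.7,135.7,270.7,167.2],[.605,.076]); print(r.x,r.fun)
h=ray(p,T,[(212.2,114.85),(301.9,115)],.012); print(h, np.linalg.norm(h[0]-h[1]), h.mean(0))
v=h[1]-h[0]; print('yaw x axis',np.degrees(np.arctan2(v[1],v[0])))
e=ray(p,T,[(257,101.8)],.012); print('end edge',e)
n=np.array([-v[1],v[0]])/np.hypot(v[0],v[1]); m=h.mean(0)[:2]
ed=e[0,:2]; 
# end edge along y: caliper y=100 ; pin = edge -40 along n through hole mid
for nm,k in (('edge',(ed-m)@n),): print(nm,k, 'pin from edge',m+n*(k-.04))
E
```

```text
[0.60307702 0.07546902] [-0.3634538  -0.51870446  0.36325259  0.45696441]
[[0.57137066 0.11331325 0.012     ]
 [0.64897566 0.09260437 0.012     ]] 0.08032056780817197 [0.61017316 0.10295881 0.012     ]
yaw x axis -14.941210945291948
end edge [[0.61302794 0.11387764 0.012     ]]
edge 0.011285710723469369 pin from edge [0.60276982 0.07521532]
```

Everything agrees: pin at (0.603, 0.0754), caliper yaw -14.9°, and the hole spacing and edge distances match. Moving above the pin.

Emit:
send_rows --plan '[[[0.14, 0.6, 0, 0, 1], [0.14, 0.6, 0, 0, 1], [0, 0, -0.4, 0, 1], [0, 0, -0.4, 0, 1], [0, 0, 0, 0, 1], [0, 0, 0, 0, 1], [0, 0, 0, 0, 1], [0, 0, 0, 0, 1]]]'

```text
time_s: 16.25
position: [0.6041, 0.0744, 0.0875]
tcp_rot: [[0.257, 0.967, 0.001], [0.967, -0.257, -0.0], [0.0, 0.001, -1.0]]
force: [0.5, -0.5, -2.3]
opening: 0.407
```

Emit:
send_rows --plan '[[[-0.03, 0.03, 0, 0, 1], [0, 0, -0.3, 0, 1], [0, 0, -0.3, 0, 1], [0, 0, -0.3, 0, 1], [0, 0, -0.3, 0, 1], [0, 0, 0, 0, 1]]]'

```text
time_s: 16.85
position: [0.6022, 0.0758, 0.0493]
tcp_rot: [[0.256, 0.967, -0.002], [0.967, -0.256, 0.0], [-0.0, -0.002, -1.0]]
force: [-0.2, -0.1, -1.3]
opening: 0.413
```

Emit:
send_rows --plan '[[[0, 0, -0.25, 0, 1], [0, 0, -0.25, 0, 1], [0, 0, -0.2, 0, 1], [0, 0, -0.1, 0, 1], [0, 0, 0, 0, 1], [0, 0, 0, 0, 1]]]'

```text
time_s: 17.45
position: [0.6029, 0.0757, 0.0272]
tcp_rot: [[0.256, 0.967, 0.0], [0.967, -0.256, -0.0], [0.0, 0.0, -1.0]]
force: [0.0, -0.1, -1.1]
opening: 0.408
```

Emit:
send_rows --plan '[[[0, 0, -0.07, 0, 1], [0, 0, -0.07, 0, 1], [0, 0, 0, 0, 1], [0, 0, 0, 0, 1]]]'

```text
time_s: 17.85
position: [0.6028, 0.0757, 0.023]
tcp_rot: [[0.256, 0.967, -0.0], [0.967, -0.256, 0.0], [0.0, -0.0, -1.0]]
force: [0.6, -0.2, -1.7]
opening: 0.406
```

Emit:
send_rows --plan '[[[0, 0, 0, 0, 0.2], [0, 0, 0, 0, -0.4], [0, 0, 0, 0, -1], [0, 0, 0, 0, -1], [0, 0, 0, 0, -1], [0, 0, 0, 0, -1], [0, 0, 0, 0, -1], [0, 0, 0.5, 0, -1], [0, 0, 1, 0, -1], [0, 0, 1, 0, -1], [0, 0, 1, 0, -1], [0, 0, 1, 0, -1], [0, 0, 0.5, 0, -1], [0, -1, 0.5, 0, -1], [0, -1, 0, 0, -1], [0, -1, 0, 0, -1]]]'

```text
time_s: 19.45
position: [0.6033, -0.015, 0.1901]
tcp_rot: [[0.255, 0.967, 0.003], [0.967, -0.255, -0.001], [0.0, 0.003, -1.0]]
force: [0.5, -0.2, 0.1]
opening: 0.999
```

```bash
python3 - <<'E'
from h import *
s,p,T=wrist(); s,p,T=wrist(); print(s['time_s'],s['position'],s['opening'])
cv2.imwrite('pics/w8.png',p['img'])
for n in ['sleeve','pin_foot','pad_gap']: print(n,[(r['at'],r['conf']) for r in mark_of('wrist',n)])
E
```

```text
19.5 [ 0.60359613 -0.02013406  0.18977493] 1.0002400870726798
sleeve [([0.5995, 0.0709, 0.0124], 0.65), ([0.5764, -0.0302, -0.0041], 0.41)]
pin_foot [([0.6046, 0.0754, 0.0135], 0.69)]
pad_gap [([0.5777, -0.03, 0.0523], 0.8)]
```

View pics/w8.png

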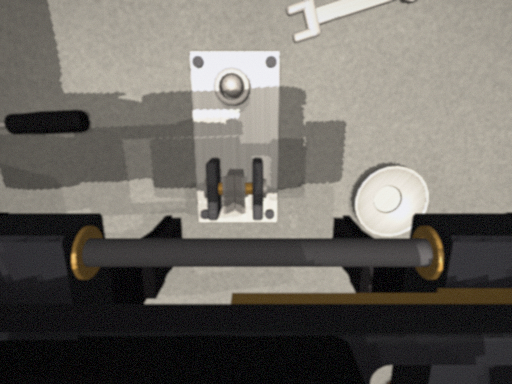

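The sleeve is seated around the pin at (231,87), with the pad gap at (236,188). Now on to the rack.

Emit:
send_rows --plan '[[[-0.07, -0.9, 0.1, -0.05, -1], [-0.07, -0.9, 0.1, -0.05, -1], [-0.07, -0.9, 0.1, -0.05, -1], [-0.07, -0.9, 0.1, -0.05, -1], [-0.07, -0.9, 0.1, -0.05, -1], [-0.07, -0.9, 0.1, -0.05, -1], [-0.07, -0.9, 0.1, -0.05, -1], [-0.07, -0.9, 0.1, -0.05, -1], [-0.07, -0.9, 0.1, -0.05, -1], [-0.07, -0.9, 0.1, -0.05, -1], [-0.07, -0.9, 0.1, -0.05, -1], [-0.07, -0.6, 0, 0, -1], [0, 0, 0, 0, -1], [0, 0, 0, 0, -1], [0, 0, 0, 0, -1]]]'

```text
time_s: 21.2
position: [0.5777, -0.3273, 0.2206]
tcp_rot: [[0.307, 0.952, -0.001], [0.952, -0.307, 0.002], [0.001, -0.001, -1.0]]
force: [0.1, 0.2, 0.8]
opening: 1.0
```

```bash
python3 - <<'E'
from h import *
s,p,T=wrist(); print(s['time_s'],s['position'],s['opening'],np.degrees(np.arctan2(s['tcp_rot'][1,0],s['tcp_rot'][0,0])))
cv2.imwrite('pics/w9.png',p['img']); np.savez('w9.npz',T=T,K=p['mtx'],img=p['img'])
for n in ['blade','rack']: print(n,[(r['at'],r['conf']) for r in mark_of('wrist',n)])
u=proj(p,T,[[.585,-.295,.106]])[0]; print(u)
E
```

```text
21.2 [ 0.57769567 -0.3272546   0.2206198 ] 1.0001873213601145 72.0981489762074
blade [([0.585, -0.298, 0.0106], 0.57), ([0.4869, -0.3601, -0.0026], 0.57)]
rack [([0.5824, -0.2983, -0.0009], 0.89)]
[255.44461924 149.3717008 ]
```

View pics/w9.png

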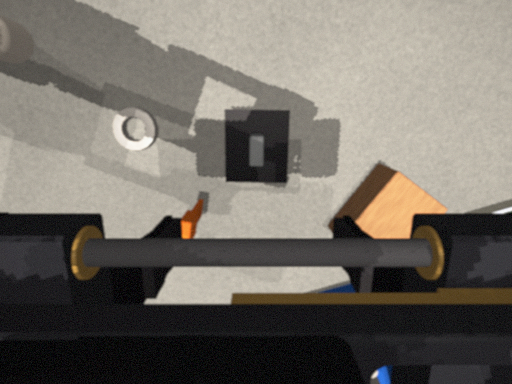

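The rack is at (257,146) with the grey handle at (256,150), the orange look-alike at (192,215), and the collar at (135,129). I'll enlarge the handle.

```bash
python3 - <<'E'
import cv2; w=cv2.imread('pics/w9.png'); cv2.imwrite('pics/w9c.png',cv2.resize(w[100:190,200:320],(800,600),interpolation=cv2.INTER_CUBIC))
E
```

```text
(no output)
```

View pics/w9c.png

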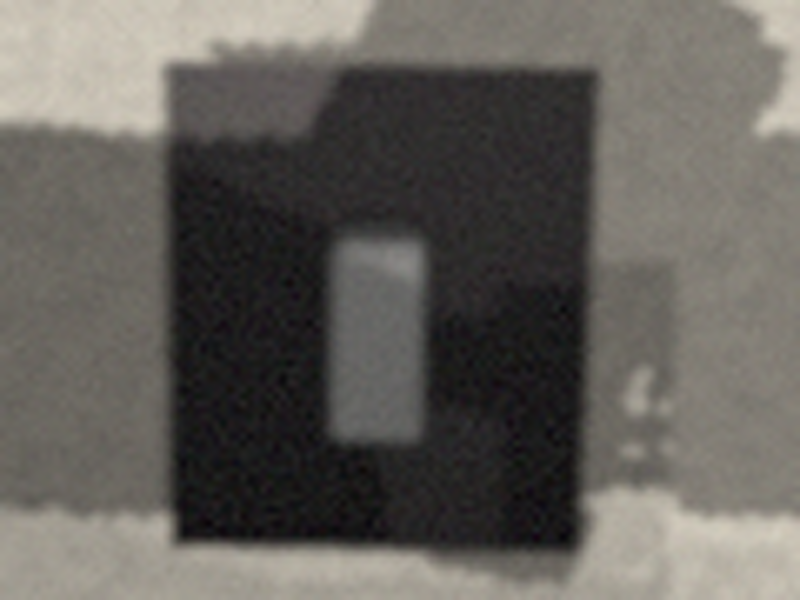

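```bash
python3 - <<'E'
from h import *
d=np.load('w9.npz'); p={'mtx':d['K']}; T=d['T']
c=lambda L:[(200+x/6.667,100+y/6.667) for x,y in L]
h=ray(p,T,c([(330,237),(424,237),(426,441),(326,441)]),.106); print('handle',h.mean(0))
r=ray(p,T,c([(166,65),(597,68),(581,546),(176,541)]),.066); print('rack',r.round(4).tolist(),r.mean(0))
for q,n in((h,'h'),(r,'r')):
    a=(q[0]+q[1])/2; b=(q[2]+q[3])/2; e=a-b; print(n,np.linalg.norm(e),np.linalg.norm(q[0]-q[1]),np.degrees(np.arctan2(e[1],e[0])))
    e=q[1]-q[0]; print(np.degrees(np.arctan2(e[1],e[0]))+90)
E
```

```text
handle [ 0.58544798 -0.29684789  0.106     ]
rack [[0.5653, -0.249, 0.066], [0.631, -0.2708, 0.066], [0.6061, -0.3455, 0.066], [0.5408, -0.3234, 0.066]] [ 0.58579301 -0.29717146  0.066     ]
h 0.029745458616653845 0.013547251505313428 71.71153195486849
72.02623448924822
r 0.07846871106174425 0.06918360005937814 71.6587703507919
71.63195429099525
```

Handle is at (0.5855,-0.297), yaw 71.7°, and its size matches. The tool yaw is 72.1°, which is fine. Descending to TCP z ≈ 0.065.

Emit:
send_rows --plan '[[[0.13, 0.5, 0, 0, -1], [0.13, 0.51, 0, 0, -1], [0, 0, -0.5, 0, -1], [0, 0, -1, 0, -1], [0, 0, -1, 0, -1], [0, 0, -1, 0, -1], [0, 0, -1, 0, -1], [0, 0, -0.5, 0, -1], [0, 0, -0.18, 0, -1], [0, 0, 0, 0, -1], [0, 0, 0, 0, -1]]]'

```text
time_s: 22.45
position: [0.5866, -0.2994, 0.067]
tcp_rot: [[0.309, 0.951, 0.002], [0.951, -0.309, -0.002], [-0.001, 0.003, -1.0]]
force: [0.6, 0.3, 0.6]
opening: 0.995
```

Emit:
send_rows --plan '[[[0, 0, 0, 0, -0.2], [0, 0, 0, 0, 0.4], [0, 0, 0, 0, 0.7], [0, 0, 0, 0, 1], [0, 0, 0, 0, 1], [0, 0, 0, 0, 1], [0, 0, 0, 0, 1], [0, 0, 0, 0, 1], [0, 0, 0, 0, 1], [0, 0, 0, 0, 1], [0, 0, 0, 0, 1], [0, 0, 0, 0, 1]]]'

```text
time_s: 23.65
position: [0.5854, -0.299, 0.0655]
tcp_rot: [[0.309, 0.951, -0.0], [0.951, -0.309, 0.0], [0.0, -0.0, -1.0]]
force: [-0.3, 0.8, 0.3]
opening: 0.156
```

Gripped at 13.6 mm. Lifting the blade out and carrying it to the pad gap.

Emit:
send_rows --plan '[[[0, 0, 0.3, 0, 1], [0, 0, 0.8, 0, 1], [0, 0, 1, 0, 1], [0, 0, 1, 0, 1], [-0.03, 0.5, 0.1, 0.04, 1], [-0.03, 0.8, 0, 0.05, 1], [-0.03, 0.8, 0, 0.05, 1], [-0.03, 0.8, 0, 0.05, 1], [-0.03, 0.8, 0, 0.05, 1], [-0.03, 0.8, 0, 0.05, 1], [-0.03, 0.8, 0, 0.05, 1], [-0.03, 0.8, 0, 0.05, 1], [-0.03, 0.8, 0, 0.05, 1], [-0.03, 0.8, 0, 0.05, 1], [-0.03, 0.8, 0, 0.05, 1], [0, 0, 0, 0, 1], [0, 0, 0, 0, 1]]]'

```text
time_s: 25.35
position: [0.5747, -0.0429, 0.161]
tcp_rot: [[0.255, 0.967, -0.002], [0.967, -0.255, 0.0], [-0.0, -0.001, -1.0]]
force: [0.0, 0.4, -0.7]
opening: 0.16
```

```bash
python3 - <<'E'
from h import *
s=bot.read_state(); print(s['time_s'],s['position'],s['opening'],np.degrees(np.arctan2(s['tcp_rot'][1,0],s['tcp_rot'][0,0])),s['force'])
p=imaging.capture('scene'); cv2.imwrite('pics/s10.png',cv2.resize(p['img'][150:270,200:360],(800,600),interpolation=cv2.INTER_CUBIC))
print([(r['at'],r['conf']) for r in mark_of('scene','blade')])
u=proj(p,p['pose'],[s['position']+[0,0,-.0595],s['position']+[0,0,-.0595+.06],[.575,-.031,.054]]); print((u-[200,150])*5)
E
```

```text
25.35 [ 0.57466636 -0.04294286  0.16098257] 0.16039771025118452 75.2091064248318 [ 0.04202606  0.39488857 -0.65396268]
[([0.4854, -0.3565, 0.0026], 0.77), ([0.5776, -0.0467, 0.1008], 0.62), ([0.5869, 0.0206, -0.0007], 0.19)]
[[334.51462867 282.06436074]
 [336.68679181 191.94711101]
 [359.31428966 342.0271135 ]]
```

View pics/s10.png

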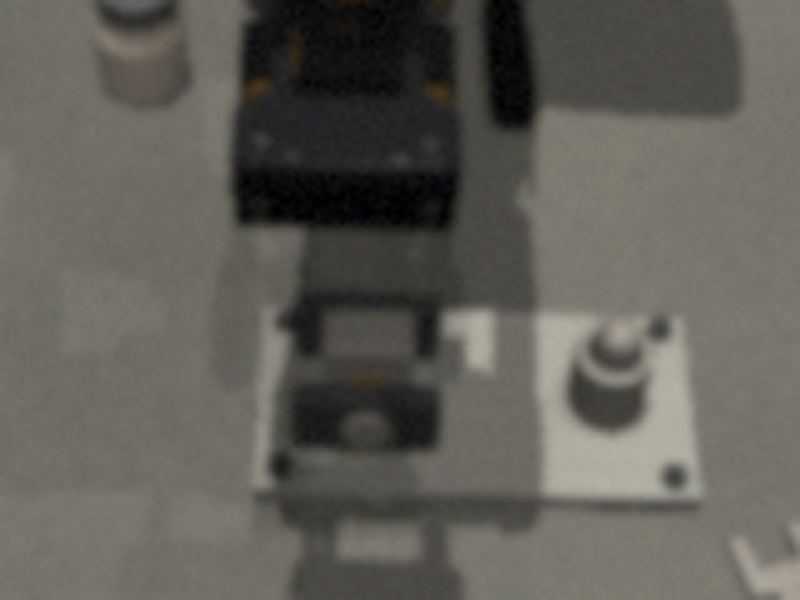

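The sleeve shows seated on the pin at (610,380). The blade is hard to make out here, so I'll check with the wrist and top views.

```bash
python3 - <<'E'
from h import *
s,p,T=wrist(); C=p['T_tool_cam']
cv2.imwrite('pics/w11.png',cv2.resize(p['img'][110:310,150:370],(660,600),interpolation=cv2.INTER_CUBIC))
print('tip pred',(proj(p,C,[[.002,0,.0595],[.002,.003,.0595],[.002,0,-.0005],[.014,0,.0595]])-[150,110])*3)
print('gap pred',(proj(p,T,[[.575,-.031,.054],[.575,-.031,.0655]])-[150,110])*3)
p=imaging.capture('scene'); im=p['img'][180:230,240:300]; im=cv2.normalize(im,None,0,255,cv2.NORM_MINMAX); im=np.clip(im.astype(float)*2.,0,255).astype(np.uint8); cv2.imwrite('pics/s11.png',cv2.resize(im,(720,600),interpolation=cv2.INTER_CUBIC))
E
```

```text
tip pred [[325.84270691 255.17148882]
 [336.83009731 255.15847703]
 [327.15495065 331.54214237]
 [325.83947266 212.27152269]]
gap pred [[313.72106787 183.3815238 ]
 [313.3903052  190.39164538]]
```

View pics/w11.png

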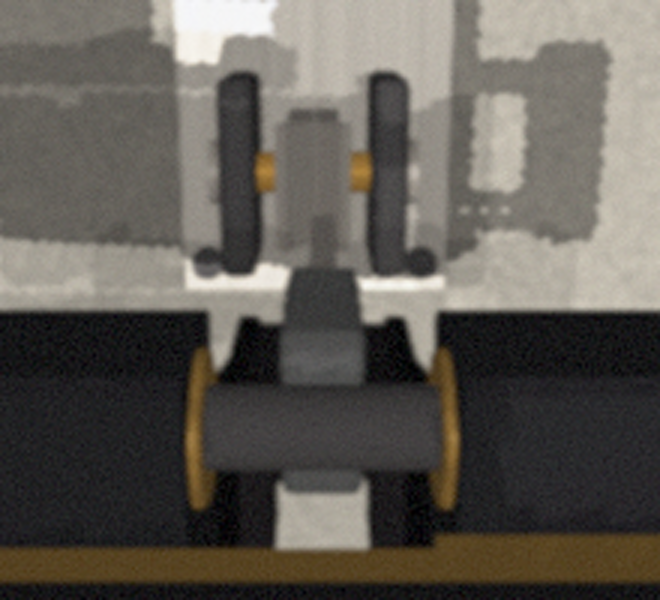

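View pics/s11.png

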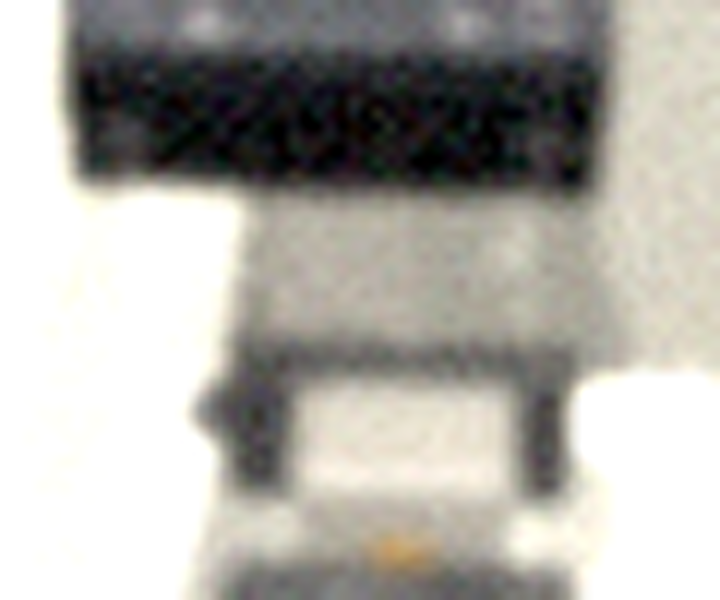

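The wrist view shows the held blade, its tip at about (323,215) where I predicted it (326,212), and the pads' gap ahead at (313,185). One more check of the blade's height in the scene view.

```bash
python3 - <<'E'
from h import *
p=imaging.capture('scene'); im=p['img'].copy()
for q in masks_of('scene','blade'):
    ys,xs=np.nonzero(q['region']); print(q['conf'],xs.min(),xs.max(),ys.min(),ys.max(),q['region'].sum())
P=bot.read_state()['position'];R=bot.read_state()['tcp_rot']
for nm,v in (('tip',[[.002+sx,0,.0595] for sx in(-.012,.012)]),('shoulder',[[.002+sx,0.007,-.0005] for sx in(-.015,.015)])): print(nm,proj(p,p['pose'],[P+R@np.array(k) for k in v]).round(1).tolist())
print(recognise('scene','blade'))
c=im[185:215,245:290].astype(float); c=(c-c.min())*3; cv2.imwrite('pics/s12.png',cv2.resize(np.clip(c,0,255).astype(np.uint8),(750,500),interpolation=cv2.INTER_CUBIC))
E
```

```text
0.9 109 132 198 228 380
0.71 263 274 197 207 128
0.58 251 338 210 251 3039
tip [[261.4, 206.7], [272.8, 207.0]]
shoulder [[259.9, 191.3], [275.0, 191.7]]
[{'at': [0.4881, -0.3555, 0.0727], 'conf': 0.67}, {'at': [0.6005, 0.0097, 0.0125], 'conf': 0.64}]
```

View pics/s12.png

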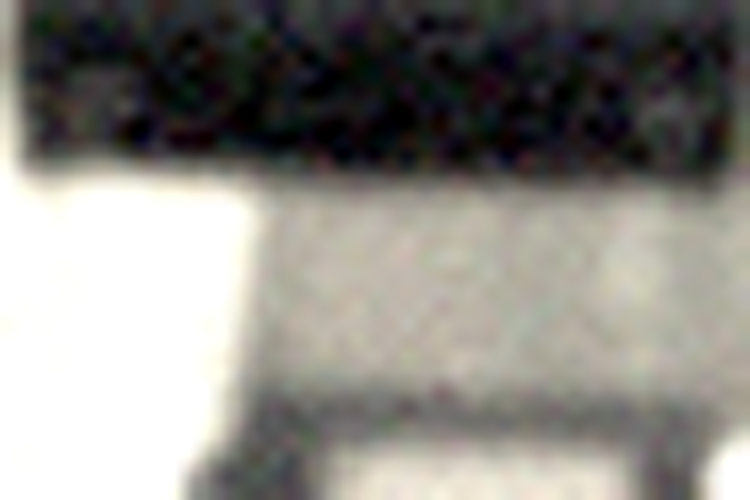

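The scene mask of the blade ends at row 207, matching the predicted tip row, so the blade is where I think it is. Aligning over the gap.

Emit:
send_rows --plan '[[[0, 0.33, 0, 0, 1], [0, 0, -0.4, 0, 1], [0, 0, -0.4, 0, 1], [0, 0, 0, 0, 1], [0, 0, 0, 0, 1], [0, 0, 0, 0, 1]]]'

```text
time_s: 26.3
position: [0.5757, -0.0342, 0.1375]
tcp_rot: [[0.257, 0.966, 0.0], [0.966, -0.257, -0.0], [-0.0, 0.0, -1.0]]
force: [0.2, 0.2, -0.3]
opening: 0.16
```

```bash
python3 - <<'E'
from h import *
s,p,T=wrist(); s,p,T=wrist(); C=p['T_tool_cam']; print(s['position'],s['force'],s['time_s'])
cv2.imwrite('pics/w12.png',cv2.resize(p['img'][150:290,180:340],(800,700)[:2] if 0 else (680,595),interpolation=cv2.INTER_CUBIC))
P=s['position']; R=s['tcp_rot']; g=np.array([.575,-.031,.054]); print('gap in tool',R.T@(g-P))
print('tip',(proj(p,C,[[.002,0,.0595]])-[180,150])*4.25,'gap',(proj(p,T,[[.575,-.031,.0655]])-[180,150])*4.25)
E
```

```text
[ 0.57588451 -0.03422922  0.13774676] [ 0.09693843 -0.3233532  -1.37895766] 26.35
gap in tool [ 0.00289566 -0.0017395   0.08374557]
tip [[334.11021338 191.49011728]] gap [[325.25854043 170.50887824]]
```

View pics/w12.png

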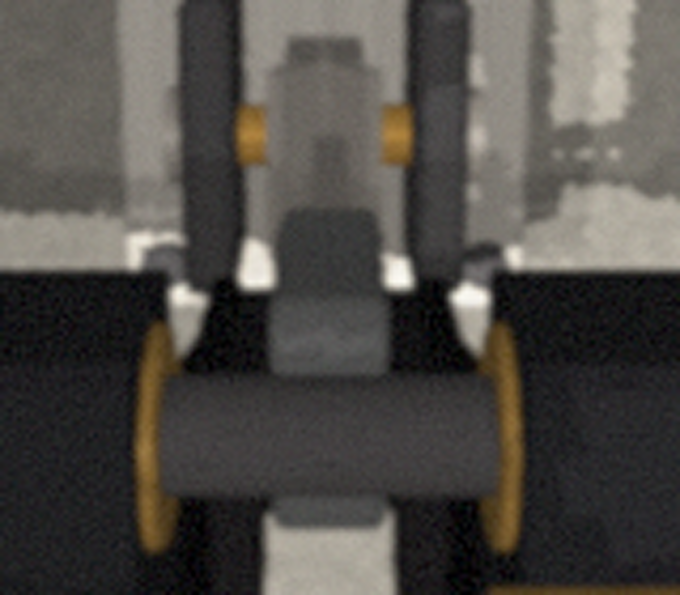

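The blade tip (328) is nearly over the pad centre (325). I'll correct about 1.5 mm and descend slowly.

Emit:
send_rows --plan '[[[-0.05, 0.02, 0, 0, 1], [0, 0, 0, 0, 1], [0, 0, -0.2, 0, 1], [0, 0, -0.2, 0, 1], [0, 0, -0.2, 0, 1], [0, 0, -0.2, 0, 1], [0, 0, -0.1, 0, 1], [0, 0, 0, 0, 1], [0, 0, 0, 0, 1]]]'

```text
time_s: 27.3
position: [0.5747, -0.0336, 0.1109]
tcp_rot: [[0.257, 0.966, 0.001], [0.966, -0.257, -0.0], [0.0, 0.001, -1.0]]
force: [0.6, 0.5, 3.5]
opening: 0.157
```

Emit:
send_rows --plan '[[[0, 0, -0.13, 0, 1], [0, 0, -0.13, 0, 1], [0, 0, -0.13, 0, 1], [0, 0, -0.13, 0, 1], [0, 0, 0, 0, 1], [0, 0, 0, 0, 1], [0, 0, 0, 0, 1], [0, 0, 0, 0, 1]]]'

```text
time_s: 28.1
position: [0.5737, -0.0334, 0.0942]
tcp_rot: [[0.257, 0.966, -0.001], [0.966, -0.257, 0.0], [-0.0, -0.001, -1.0]]
force: [2.6, -1.4, -5.1]
opening: 0.164
```

```bash
python3 - <<'E'
from h import *
s,p,T=wrist(); s,p,T=wrist(); C=p['T_tool_cam']; print(s['position'],s['force'],s['time_s'],s['opening'],np.abs(s['qvel']).max())
cv2.imwrite('pics/w13.png',cv2.resize(p['img'][150:290,180:340],(680,595),interpolation=cv2.INTER_CUBIC))
q=imaging.capture('scene'); u=proj(q,q['pose'],[[.575,-.031,.08]])[0].astype(int); cv2.imwrite('pics/s13.png',cv2.resize(q['img'][u[1]-45:u[1]+45,u[0]-40:u[0]+80],(800,600),interpolation=cv2.INTER_CUBIC))
for n in ('blade','sleeve','pin_foot','pad_gap'): print(n,[(r['at'],r['conf']) for r in mark_of('scene',n)])
E
```

```text
[ 0.57373614 -0.03340632  0.09436249] [ 1.32088815 -0.64037111 -5.76671481] 28.15 0.1578855437070225 0.2082484727817059
blade [([0.4865, -0.3613, -0.0008], 0.58), ([0.5775, -0.0377, 0.0328], 0.53)]
sleeve [([0.6039, 0.0736, 0.0123], 0.47)]
pin_foot [([0.6063, 0.0747, 0.0128], 0.74)]
pad_gap [([0.5747, -0.0301, 0.0514], 0.85)]
```

View pics/w13.png

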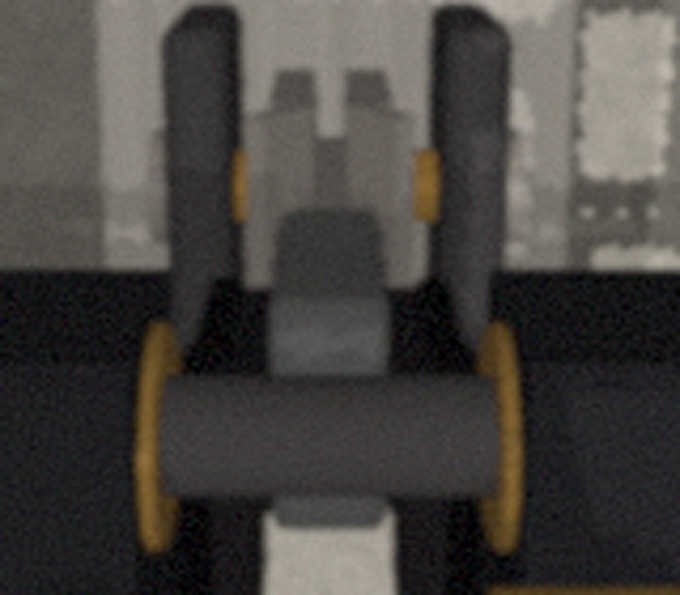

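View pics/s13.png

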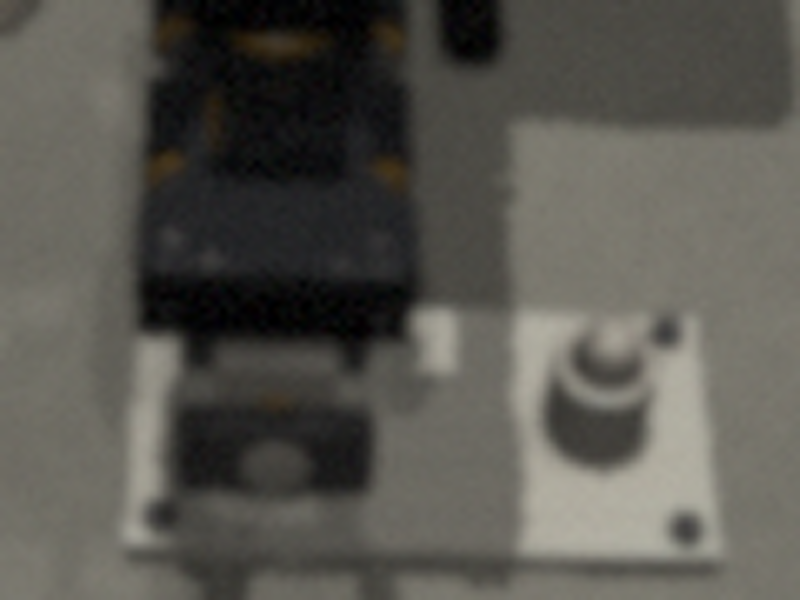

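The blade is between both pads, which are pushed apart with both springs visible. The handle hasn't slipped, and the tip is about 19 mm down. I'll nudge 1 mm towards centre and hold.

Emit:
send_rows --plan '[[[0.03, -0.01, 0, 0, 1], [0, 0, 0, 0, 1], [0, 0, 0, 0, 1], [0, 0, 0, 0, 1], [0, 0, 0, 0, 1], [0, 0, 0, 0, 1], [0, 0, 0, 0, 1], [0, 0, 0, 0, 1]]]'

```text
time_s: 29.25
position: [0.5748, -0.0337, 0.0949]
tcp_rot: [[0.257, 0.966, -0.0], [0.966, -0.257, 0.0], [0.0, -0.0, -1.0]]
force: [0.0, -0.1, -4.9]
opening: 0.161
```

```bash
python3 - <<'E'
from h import *
s,p,T=wrist(); print(s['position'],s['force'],s['time_s'],s['opening'],np.abs(s['qvel']).max(),np.degrees(np.arctan2(s['tcp_rot'][1,0],s['tcp_rot'][0,0])))
cv2.imwrite('pics/w14.png',cv2.resize(p['img'][150:290,180:340],(680,595),interpolation=cv2.INTER_CUBIC))
E
```

```text
[ 0.57475551 -0.03371994  0.09490324] [ 0.01786722 -0.07551969 -4.85194929] 29.25 0.1607493490896763 0.0989749169402037 75.10233113205965
```

View pics/w14.png

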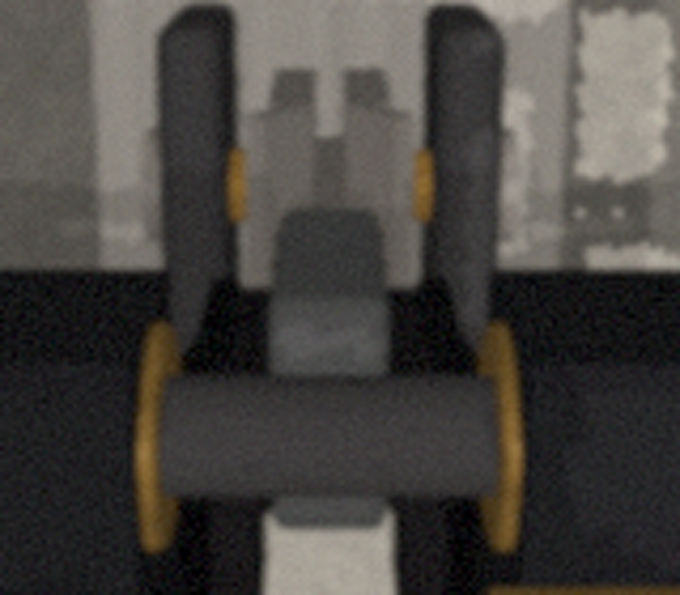

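The blade is centred, with equal spring gaps left (235) and right (424), and nearly no side force. Everything is still, so I'm handing in.

```bash
python3 -c "
from rig import bot; print(bot.hand_in())"
```

```text
the job is handed in; nothing more can be done
None
```

I slid the sleeve over the guide pin and let it go, then put the setting blade between the pads and handed in at about 29 s, still holding its handle. The hand-in gives no verdict, so the checks below are my own.

**Sleeve:**
- I released it with the tool within about 0.3 mm of its seated height and 0.4 mm sideways of the measured pin axis.
- After letting go, the wrist and scene pictures showed it seated around the pin. The network put its base 12 mm above the bench, which is the plate's top face.

**Blade:**
- Its tip is about 18.5 mm below the top of the pads' flat faces, worked out from the tool height and the rack height.
- It is about 1 mm from centre both across and along the gap. It was gripped upright, and its yaw is within about half a degree of the pads.
- Both pads are pushed apart evenly in the last picture, and the side force is near zero. I could not read the pad forces directly.
- The handle is held at 14 mm opening and the arm is still.

**What disagreed or failed:**
- The first sleeve grasp closed above its rim. In the pictures the fingertips end about 15 mm behind the TCP, not the stated 17 mm ahead of it. I worked from that measurement afterwards and every later grasp was good.
- The wrist force still reads about -5 N vertically after the last move. I take it to be the pads' drag plus the blade's weight.
- In the last scene check the blade's base came out about 6 to 7 mm off along the pads. That is still within 10 mm, and it disagrees with the tool pose and wrist view, which I trusted more.

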